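# Load the filling barrel into the cake press

## Robot

A 6-joint arm with a two-finger parallel gripper is mounted at the origin on the work surface. World frame = base frame: x ahead of the robot, y to its left, z up, the work surface at z = 0. Lengths are in mm, angles in rad, forces in N, time in s.
With the tool pointing down it reaches from about 275 to 750 mm from the base axis. Payload 10.2 kg.
Tool frame: the origin (TCP) lies on the front face of the gripper's body, between the roots of the fingers; the fingertips stand 73 mm ahead of it and the grasp point (between the pads) lies 54 mm ahead of it; z points along the fingers, y is the line along which they close (so a half turn about z gives the same grasp; the last joint's range is limited). The gripper opens to 85 mm and grips with 20 to 120 N. Pads are 22 mm wide; open, the fingers measure 114 mm over their backs; the gripper's body (76 mm by 85 mm) begins 54 mm behind the grasp point. The pads swing forward as they close: fully open they stand 13 mm farther back than shut.
Start: joints at [1.014, 0.313, 1.498, -0, 1.331, -0.223], TCP at [172.022, 496.024, 303.894] pointing down, gripper open.
Joint ranges: [-2.94, 2.94], [-0.97, 2.17], [0.19, 2.56], [-1.23, 4.37], [0.02, 3.11], [-2.88, 2.88]. Speed limits (rad/s): [2.39, 2.39, 3.01, 3.14, 3.14, 3.14].

## Interface

Orientations are given as a unit quaternion [w, x, y, z].
In Python, from rig import * gives the robot as it stands.
- The arm moves only by the tool step_arm, never from a script. Its argument "plan" is a list of rows, each an object with "offset": the shift along the tool's x, y, z in cm, a list of three; "rot": the turn, a rotation vector about the tool's x, y, z in degrees, a list of three; "gripper": the finger opening in cm, from 0 to 8.54. In form: [{"offset": [x, y, z], "rot": [wx, wy, wz], "gripper": gripper}, ...]. A call has 1 to 12 rows; each row is the pose to reach, as a shift and turn from the pose commanded when the call began, along the tool's axes at that moment; what a row does not reach only later rows make up. A row lasts 1/10 s, in which the tool goes at most 50 mm and 8.59 degrees, less where a joint would pass 70% of its speed; a pose out of reach is approached as far as the arm can. A call with a gripper value outside its range is refused whole. The fingers move at their own pace and stop on an object; "squeeze" is the grip in N (left out, the last holds). Time passes only in rows, so rows that repeat a pose let the fingers close. It gives the time, the measured TCP pose, the force, the opening and the grip force at its end, in the units of the state.
- sense(): the state, without advancing time (a new reading comes with each control period).
- capture(name): name is "side" or "top" or "wrist"; returns a dict with "color" (384x512x3 uint8, red, green, blue), "depth" (384x512 float32, mm along the optical axis (not along the pixel's ray), 0 where there is no reading), "vertical_fov" (degrees; the focal length in pixels is half the picture's height over the tangent of half this angle, whatever the lens; pixels are square), "cx", "cy" (the principal point, pixels), "k1" (the pictures are not rectified: a ray, as slopes to the right and down, at radius r is drawn at 1 + k1 r^2 times it, then the intrinsics apply), "rvec" (rotation vector, rad) and "tvec" (3), from world to camera coordinates, as OpenCV has them; the wrist camera has in their place "mount" (4x4, takes a point from camera to tool coordinates, whose origin is the TCP and whose axes are the flange's). Camera axes: x right, y down, z forward; pixel columns grow to the right and rows downward; lengths in mm; the calibration is good to about 2 mm. A picture is of the moment at which its call begins: read the wrist's pose just before it.
- finish_job(): hands the job in; it is judged then, once.
The state is a dict: "time_s": time; "joints": joint angles; "dq": joint speeds; "tau": joint torques, N m; "eef_pos": TCP position; "ee_rot": TCP orientation; "force": force on the tool from outside, world axes, zero at the start; "wrist_torque": the same for the moment, N m; "grip_width": opening from 0.0 (shut) to 1.0 (fully open); "grip_force": force on a finger pad.
Only numpy, scipy, OpenCV 4.12 (cv2) and the standard library are available. Lean on these libraries where they do the work, as an engineer would, in place of code of your own. Each camera call takes 0.05 s, during which the arm holds its last target. There are 200 camera calls.

## Task

On the pastry counter, take the slim steel barrel with the round flange on its foot and stand it on the white apron in front of the press, then slide it upright into the slotted plate, flange under the plate, and press it fully home against the rubber stop with about 10 N (never more than 18 N on the stop, nor 30 N on the plate). Let go of it there, then swing the keeper arm fully shut across the slot in front of it. Leave the other barrels and goods where they are.

Things in the scene. Friction and masses are not known exactly. Their poses are not given: they have to be found in the camera images.
- barrel_mid (a point): Centre of the loose steel filling barrel: upright cylinder, 36 mm in diameter, 110 mm tall, with a round flange of 58 mm diameter and 6 mm thickness at its foot (the lowest 6 mm), on which it stands; z axis along the barrel; about 0.18 to 0.35 kg. The only slim barrel with a flange. The point is 55 mm above its underside. Pushed, it rocks if gripped across the push, not along it.
- press: The fixed filling press. Origin: at table height on the slot's centre line; x points into the slot (which opens to -x), z up. White bed 20 mm high over x = -130..205, y = -75..75 mm. Steel plate above it at heights 29 to 37 mm (9 mm gap for the flange), x = -20..115, y = -60..60 mm. Stop bracket to height 75 mm at x = 101..115 mm; drive housing with knobs, 84 mm tall, at x = 120..200 mm.
- apron (a point): Point on the bed's top face (20 mm above the table), on the slot's centre line 85 mm before the press's origin: centre of the open apron in front of the slot. A barrel set down here stands clear of the plate; it then slides along the press's x. Axes are the press's.
- plate: The slotted plate. Origin: middle of the slot's mouth at the plate's top (37 mm above the table), press x = -20 mm. The slot is straight, 39 mm wide, and runs from here 104 mm along the press's x, longer than needed. Two lead-in horns before it widen the mouth to 60 mm at press x = -34 mm. Under the plate the flange runs in a channel 64 mm wide. Axes are the press's.
- stop: The stop: an aluminium bracket, 14 x 40 x 38 mm, origin at its centre, 56 mm above the table at press x = 108 mm. Through it a stem carries a black rubber-faced pad, 26 wide, 38 tall (heights 42 to 80 mm), facing the slot. The pad's face lies anywhere from 50 to 74 mm along press x; this setting is not given: feel for it. Pushed, it springs back 1 mm for each 6 N. Barrel home: its side on the pad.
- keeper (a joint): Angle of the keeper arm (rad) about an upright pivot on the plate at press x = 4, y = -40 mm. 0: arm points to the press's -x; negative: outwards to -y, where it starts (-1.2 to -0.6); 1.57: shut (end stop at 1.60), pointing to +y across the slot in front of the barrel. Grows clockwise seen from above. Stays where left; takes 1 to 2 N at the pin. Shuts only behind a barrel that is in.
- keeper_pin (a point): Point on the keeper's upright steel pin, 81 mm above the table: the pin is 10 mm in diameter with a 14 mm ball on top (centre 99, top 106 mm above the table), 75 mm out from the pivot at the arm's end. The flat arm is 12 mm wide, at 41 to 51 mm above the table. Push it with closed fingers or pinch it.
- keeper_pivot (a point): The keeper's pivot axis, at the height of the point on the pin (81 mm above the table).
- sleeve_mid (a point): Bystander: centre of a plain slim steel sleeve, 36 mm in diameter, 110 mm tall, without flange. Leave it.
- widebarrel_mid (a point): Bystander: centre of a wide steel barrel, 54 mm in diameter, 85 mm tall, flange 72 mm: too wide for the slot. Leave it.
- cake_a: Bystander: wrapped cake, 70 x 140 x 45 mm, origin under its centre.
- cake_b: Bystander: another wrapped cake, 70 x 140 x 45 mm, origin under its centre.
- jar_mid (a point): Bystander: centre of a glass jar with steel cap, 60 mm in diameter, 90 mm tall.
- spatula: Bystander: spatula lying flat.
- mould: Bystander: wooden cake mould, 80 x 200 x 28 mm, origin under its centre.
Mind the look-alikes: they are no part of the job. What is shaped like the part that bears barrel_mid but pink is not meant.

How it is judged (in metres and radians):
On the way, in this order (a step that is already met when the one before it is completed fails the run):
1. the barrel stands upright in the slot, flange under the plate, pressed home against the stop with more than 3 N for 0.3 s (x of barrel_mid in the frame of press above 0.03 m and y of barrel_mid in the frame of press between -0.004 and 0.004 m and z of barrel_mid in the frame of press between 0.0715 and 0.0785 m and angle between barrel_mid's own z axis and vertical below 0.07 rad and contact force between barrel and stop above 3 N), for 0.3 s.
2. the keeper is swung shut across the slot (x of barrel_mid in the frame of press above 0.03 m and y of barrel_mid in the frame of press between -0.004 and 0.004 m and z of barrel_mid in the frame of press between 0.0715 and 0.0785 m and angle between barrel_mid's own z axis and vertical below 0.07 rad and value of joint keeper above 1.42 rad), for 0.2 s.
At the end, for the whole second after the job is handed in: The slim flanged barrel stands upright (within 4 degrees) on the press's bed in the slot, flange under the plate, its axis more than 30 mm beyond the press's origin (every home position lies deeper), at rest, between stop and keeper; the keeper is shut (over 1.42 rad) (all of step 2 and linear speed of barrel below 0.02 m/s); the robot touches nothing.
It fails at once if the barrel presses the stop with more than 18 N (contact force between barrel and stop above 18 N).
It fails at once if the barrel presses on the slotted plate with more than 30 N (contact force between barrel and plate above 30 N).
It fails at once if a bystander is shifted by more than 20 mm (distance of any of sleeve_mid, widebarrel_mid, cake_a, cake_b, jar_mid, spatula, mould from where it was at the start of the episode above 0.02 m).
It also fails if it takes over 72 s, if anything falls off the work surface, if the arm or the gripper's body presses on something with over 40 N, if the wrist force passes 120 N, or if a joint passes its speed limit or range.

## Working session

There is one attempt and no reset: what is moved stays moved. The work goes in short steps, Python scripts to look and compute and a tool call to move; the robot and the scene stay as the last step left them, time stands still between calls to the robot, and variables do not carry over. Pictures are saved under pics/ and viewed, at most 10 in all, crops included, and the job is handed in when it is done.

Besides the shell and the picture viewer there is one more tool, called after ">>>" as name([rows], argument=value, ...), one row to a line, values as JSON. step_arm: Moves the arm, as the interface text tells. Its arguments: {"type":"object","properties":{"plan":{"type":"array"},"squeeze":{"type":"number"}},"required":["plan"]}

```bash
ls; mkdir -p pics; cat > h.py <<'E'
from rig import *
import numpy as np, cv2
from scipy.spatial.transform import Rotation as R
def cam(name):
    s=sense(); c=capture(name)
    h=c["color"].shape[0]; c["f"]=h/2/np.tan(np.radians(c["vertical_fov"])/2)
    if "mount" in c:
        q=np.array(s["ee_rot"]); T=np.eye(4); T[:3,:3]=R.from_quat(q[[1,2,3,0]]).as_matrix(); T[:3,3]=s["eef_pos"]
        M=T@np.array(c["mount"]); c["Rc"]=M[:3,:3]; c["o"]=M[:3,3]
    else:
        Rw=R.from_rotvec(np.ravel(c["rvec"])).as_matrix(); c["Rc"]=Rw.T; c["o"]=-Rw.T@np.ravel(c["tvec"])
    return c
def ray(c,uv):
    uv=np.atleast_2d(uv).astype(float); K=np.array([[c["f"],0,c["cx"]],[0,c["f"],c["cy"]],[0,0,1]])
    p=cv2.undistortPoints(uv[:,None],K,np.array([c["k1"],0,0,0,0.]))[:,0]
    return np.c_[p,np.ones(len(p))]@c["Rc"].T
def onz(c,uv,z):
    d=ray(c,uv); return c["o"]+d*((z-c["o"][2])/d[:,2])[:,None]
def bydepth(c,uv):
    uv=np.atleast_2d(uv); d=ray(c,uv); z=c["depth"][uv[:,1].astype(int),uv[:,0].astype(int)]
    return c["o"]+d*z[:,None]
def proj(c,P):
    P=(np.atleast_2d(P)-c["o"])@c["Rc"]; x=P[:,:2]/P[:,2:]; r2=(x**2).sum(1,keepdims=True)
    return x*(1+c["k1"]*r2)*c["f"]+[c["cx"],c["cy"]]
def save(c,n,box=None,s=1):
    im=c["color"][:,:,::-1]
    if box: im=im[box[1]:box[3],box[0]:box[2]]
    cv2.imwrite("pics/"+n,cv2.resize(im,None,fx=s,fy=s,interpolation=cv2.INTER_CUBIC))
E
python3 - <<'E'
from h import *
s=sense(); print(s)
for n in("top","side"):
    c=cam(n); save(c,n+"1.png",s=1.5); print(n,c["o"],c["f"],c["k1"],c["Rc"][:,2]); np.savez(n+"1.npz",**c)
E
```

```text
pics
{'time_s': 0.0, 'joints': array([ 1.01360083e+00,  3.13459242e-01,  1.49843448e+00, -1.81941950e-05,
        1.33096283e+00, -2.23384433e-01]), 'dq': array([-1.95523581e-04,  7.86670191e-05, -4.18291393e-04,  1.51078181e-03,
        7.79888284e-04,  5.69604184e-04]), 'tau': array([ 2.34282550e-05, -4.12279451e+01, -2.59739256e+01, -2.67763362e-04,
        4.22419980e-03,  1.49459896e-05]), 'eef_pos': array([171.9355778 , 495.88061832, 303.3312556 ]), 'ee_rot': array([-2.32259988e-04,  1.66129514e-01,  9.86103740e-01, -5.87791374e-04]), 'force': array([-0.0077794 , -0.28198739,  0.40635512]), 'wrist_torque': array([ 0.01905656, -0.01120603,  0.02871946]), 'grip_force': 0.0, 'grip_width': 0.9986762569070821}
top [ 415.88520968   52.79361338 1104.89401855] 371.4785615827899 -0.08324103572546432 [ 0.13486693 -0.00374876 -0.99085663]
side [ 274.38053255 -973.28047685  676.12215169] 400.007729963483 -0.07912413956037331 [ 0.20706701  0.83835797 -0.50426102]
```

View pics/top1.png

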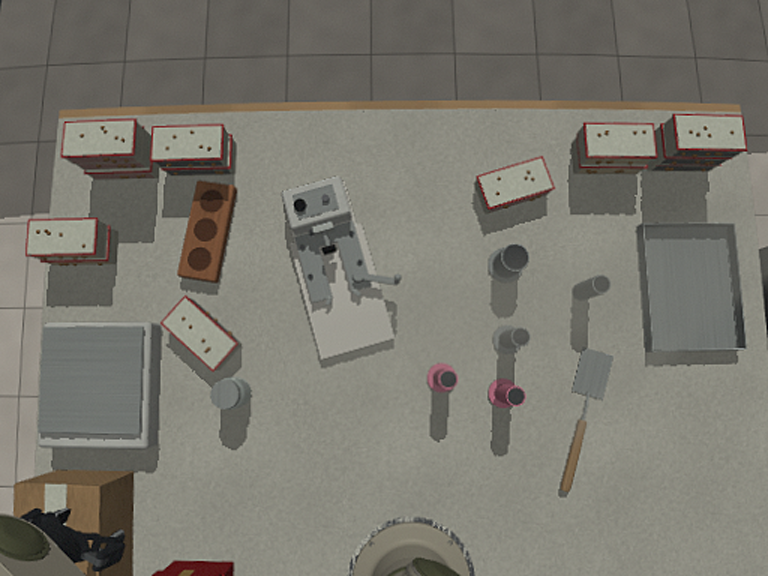

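View pics/side1.png

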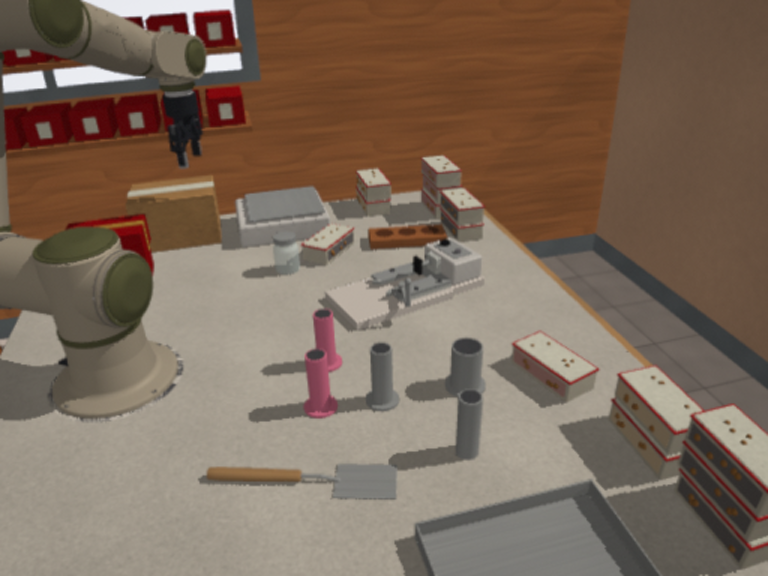

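The top picture (1.5x) shows five possible barrels:
- steel slim with flange at (516,337)
- wide barrel at (511,258)
- sleeve without flange at (597,287)
- pink ones at (445,378) and (510,393)

I choose (516,337), which is (381,375) in the side view. The press is at (340,270), mouth toward the robot, and the keeper pin is at (397,280). Next I check the choice in a crop and measure.

```bash
python3 - <<'E'
from h import *
T=dict(np.load("top1.npz")); S=dict(np.load("side1.npz"))
for c in(T,S):
    for k in("f","k1","cx","cy"): c[k]=float(c[k])
a=cv2.resize(T["color"][100:290,170:420],None,fx=3,fy=3,interpolation=cv2.INTER_CUBIC)[:, :, ::-1]
b=cv2.resize(S["color"][215:285,230:280],(400,560),interpolation=cv2.INTER_CUBIC)[:, :, ::-1]
cv2.imwrite("pics/topcrop.png",a); 
cv2.imwrite("pics/sidecrop.png",b)
# point cloud
def cloud(c):
    v,u=np.mgrid[0:384,0:512]; uv=np.c_[u.ravel(),v.ravel()]
    return bydepth(c,uv).reshape(384,512,3)
for n,c in(("top",T),("side",S)):
    P=cloud(c); c["P"]=P; hsv=cv2.cvtColor(c["color"],cv2.COLOR_RGB2HSV)
    g0=onz(T,[[516/1.5,337/1.5]],60)[0]
    m=(np.hypot(P[...,0]-g0[0],P[...,1]-g0[1])<60)&(c["depth"]>0)
    for lo,hi in((102,125),(30,95),(12,25)):
        k=m&(P[...,2]>lo)&(P[...,2]<hi)
        if k.sum(): q=P[k]; print(n,"barrel",lo,k.sum(),q.mean(0).round(1),q.min(0).round(0),q.max(0).round(0))
    if n=="top":
        # table plane level
        print("table z",np.median(P[...,2][(P[...,0]>350)&(P[...,0]<450)&(P[...,1]<50)&(P[...,1]>-50)&(c["depth"]>0)]))
    # bed white
    m=(P[...,2]>12)&(P[...,2]<27)&(hsv[...,1]<40)&(hsv[...,2]>150)&(P[...,1]>0)&(P[...,1]<300)&(P[...,0]>350)
    k=cv2.connectedComponentsWithStats(m.astype(np.uint8))
    i=1+np.argmax(k[2][1:,4]); q=P[k[1]==i]; print(n,"bed",len(q),q.mean(0).round(1),k[2][i])
    r=cv2.minAreaRect(q[:,:2].astype(np.float32)); print(r, cv2.boxPoints(r).round(1).tolist())
E
```

```text
top barrel 102 133 [ 461.5 -197.7  109.7] [ 446. -216.  102.] [ 478. -181.  115.]
top barrel 30 58 [ 458.7 -184.6   62.1] [ 445. -198.   30.] [ 477. -180.   93.]
top barrel 12 11 [ 455.9 -184.2   19.4] [ 446. -194.   13.] [ 469. -181.   25.]
table z -0.5704795685097679
top bed 1827 [505.6 118.   19.2] [ 197  167   66   72 1827]
((544.8749389648438, 122.96414184570312), (201.0272674560547, 148.13864135742188), 15.367615699768066) [[428.29998779296875, 167.6999969482422], [467.6000061035156, 24.899999618530273], [661.4000244140625, 78.19999694824219], [622.2000122070312, 221.0]]
side barrel 102 126 [ 459.3 -203.7  108.9] [ 443. -219.  102.] [ 478. -181.  112.]
side barrel 30 299 [ 457.9 -211.7   63.9] [ 442. -219.   30.] [ 478. -195.   95.]
side barrel 12 57 [ 457.3 -212.5   18.6] [ 443. -219.   12.] [ 476. -199.   25.]
side bed 744 [495.8 108.1  19.1] [218 186  44  30 744]
((512.1925048828125, 113.0847396850586), (134.7097930908203, 153.77687072753906), 14.05918025970459) [[428.20001220703125, 171.3000030517578], [465.5, 22.100000381469727], [596.2000122070312, 54.900001525878906], [558.9000244140625, 204.0]]
```

View pics/topcrop.png

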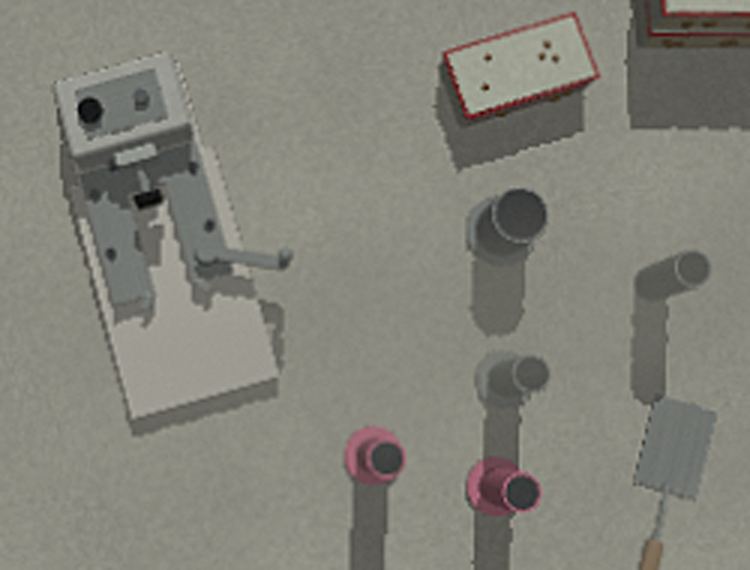

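View pics/sidecrop.png

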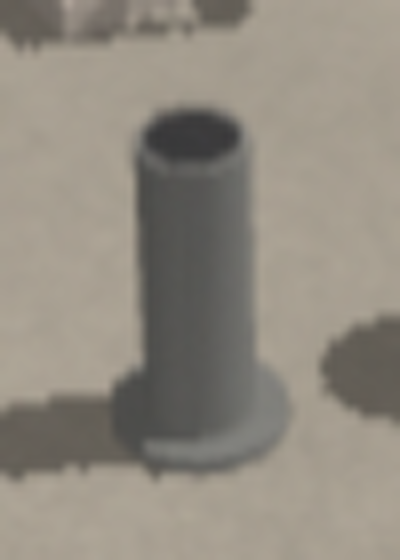

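The side crop shows a steel slim barrel with a round foot flange, rim at about (190,135) in the crop, so the choice holds. The press axis points about 15.4° left of world x. The move now goes over the press for a near look with the wrist camera.

>>> step_arm([
  {"offset": [-45.3, -24.6, -2.7], "rot": [0, 0, 55.5], "gripper": 5.0},
  {"offset": [-45.3, -24.6, -2.7], "rot": [0, 0, 55.5], "gripper": 5.0},
  {"offset": [-45.3, -24.6, -2.7], "rot": [0, 0, 55.5], "gripper": 5.0},
  {"offset": [-45.3, -24.6, -2.7], "rot": [0, 0, 55.5], "gripper": 5.0},
  {"offset": [-45.3, -24.6, -2.7], "rot": [0, 0, 55.5], "gripper": 5.0},
  {"offset": [-45.3, -24.6, -2.7], "rot": [0, 0, 55.5], "gripper": 5.0},
  {"offset": [-45.3, -24.6, -2.7], "rot": [0, 0, 55.5], "gripper": 5.0},
  {"offset": [-45.3, -24.6, -2.7], "rot": [0, 0, 55.5], "gripper": 5.0},
  {"offset": [-45.3, -24.6, -2.7], "rot": [0, 0, 55.5], "gripper": 5.0},
  {"offset": [-45.3, -24.6, -2.7], "rot": [0, 0, 55.5], "gripper": 5.0},
  {"offset": [-45.3, -24.6, -2.7], "rot": [0, 0, 55.5], "gripper": 5.0},
  {"offset": [-45.3, -24.6, -2.7], "rot": [0, 0, 55.5], "gripper": 5.0},
])

```text
time_s: 1.3
eef_pos: [520.3, 113.6, 330.2]
ee_rot: [-0.0, 0.607, 0.794, -0.0]
force: [-0.5, 0.4, -0.2]
grip_width: 0.585
grip_force: 0.0
```

```bash
python3 - <<'E'
from h import *
c=cam("wrist"); save(c,"w1.png",s=1.5); np.savez("w1.npz",**c); print(c["mount"].round(2),c["f"],c["k1"],sense()["ee_rot"])
v,u=np.mgrid[0:384,0:512]; P=bydepth(c,np.c_[u.ravel(),v.ravel()]).reshape(384,512,3)
hsv=cv2.cvtColor(c["color"],cv2.COLOR_RGB2HSV)
for a,lo,hi in (("bed",14,25),("plate",32,40),("arm",46,56)):
    m=(P[...,2]>lo)&(P[...,2]<hi)&(c["depth"]>0)&(P[...,0]>400)
    if a=="bed": m&=(hsv[...,1]<40)&(hsv[...,2]>150)
    k=cv2.connectedComponentsWithStats(m.astype(np.uint8))
    for i in 1+np.argsort(-k[2][1:,4])[:3]:
        q=P[k[1]==i]; print(a,k[2][i],q.mean(0).round(1),cv2.boxPoints(cv2.minAreaRect(q[:,:2].astype(np.float32))).round(1).tolist())
E
```

```text
[[  0.    -0.95  -0.31  80.77]
 [  1.     0.     0.     0.11]
 [ -0.    -0.31   0.95 -70.21]
 [  0.     0.     0.     1.  ]] 273.3223426472104 0.000558615974960923 [-6.23940300e-04  6.06598119e-01  7.95008328e-01 -3.01774440e-04]
bed [ 204  109  153  105 8255] [505.8 124.1  20.4] [[427.3999938964844, 169.6999969482422], [466.3999938964844, 26.5], [661.9000244140625, 79.80000305175781], [622.9000244140625, 222.89999389648438]]
bed [300 209  70   5 342] [645.5  79.4  20.5] [[594.5999755859375, 69.5999984741211], [596.5999755859375, 62.20000076293945], [696.7000122070312, 89.4000015258789], [694.7000122070312, 96.80000305175781]]
bed [277 205  12   9  58] [570.7  60.1  20.5] [[563.5, 53.70000076293945], [577.2999877929688, 51.79999923706055], [579.2999877929688, 66.0], [565.5999755859375, 68.0]]
plate [ 275  121  117   46 3493] [606.9 181.2  37.5] [[522.9000244140625, 184.5], [537.0, 127.0999984741211], [680.5, 162.3000030517578], [666.5, 219.6999969482422]]
plate [ 274  175  108   34 2455] [629.2 109.4  37.4] [[541.4000244140625, 112.30000305175781], [554.4000244140625, 65.099998474121
[... 157 characters left out ...]
1.89999389648438], [675.0999755859375, 188.1999969482422], [679.5, 188.60000610351562], [675.9000244140625, 222.39999389648438]]
arm [275 190  36  55 629] [580.2  68.6  51.9] [[566.9000244140625, 21.700000762939453], [588.2000122070312, 19.5], [596.9000244140625, 104.30000305175781], [575.7000122070312, 106.5]]
arm [353 356  17  27 265] [ 777.5 -170.7   47. ] [[757.2000122070312, -151.5], [775.7999877929688, -208.60000610351562], [801.5999755859375, -200.1999969482422], [783.0999755859375, -143.10000610351562]]
arm [395 121  44  35 163] [679.7 208.7  51.7] [[658.2000122070312, 195.10000610351562], [682.4000244140625, 181.0], [712.7999877929688, 233.1999969482422], [688.5, 247.3000030517578]]
```

View pics/w1.png

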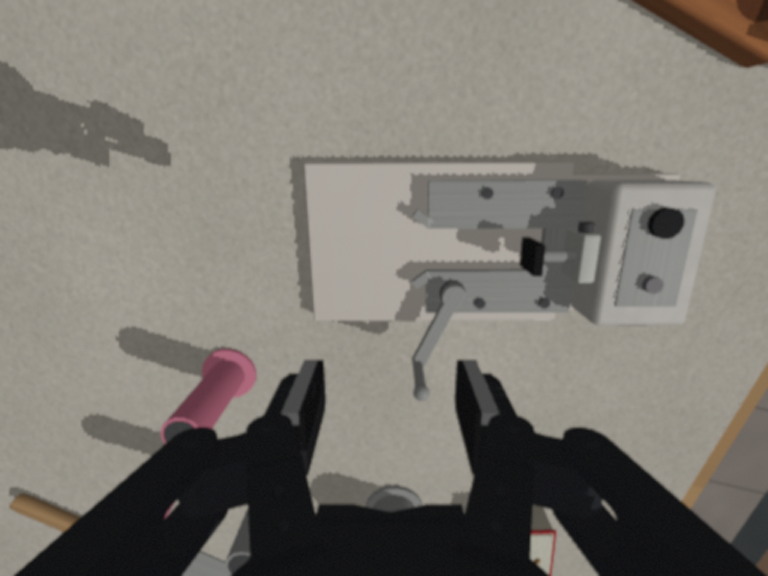

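The wrist view shows the press level with the image: slot centre line at about row 248, black pad at (530,257), keeper pivot (452,292), pin ball (421,393). I now fit the press axis from the bed and plate edges.

```bash
python3 - <<'E'
from h import *
c=dict(np.load("w1.npz")); 
for k in("f","k1","cx","cy"): c[k]=float(c[k])
v,u=np.mgrid[0:384,0:512]; P=bydepth(c,np.c_[u.ravel(),v.ravel()]).reshape(384,512,3)
hsv=cv2.cvtColor(c["color"],cv2.COLOR_RGB2HSV)
a=np.radians(15.25); X=np.array([np.cos(a),np.sin(a)]); Y=np.array([-X[1],X[0]]); o=np.array([571.8,132.2])
q=P[...,:2]-o; x=q@X; y=q@Y; z=P[...,2]
wh=(hsv[...,1]<40)&(hsv[...,2]>150)
bed=wh&(z>16)&(z<24); pl=(z>33.5)&(z<39.5)
def fit(t,s): 
    p=np.polyfit(t,s,1); r=s-np.polyval(p,t); k=abs(r)<2; p=np.polyfit(t[k],s[k],1); return np.degrees(p[0]).round(2),p[1].round(2),k.sum()
def edge(m,t,s,rng,op,step=4):
    T=[];S=[]
    for b in np.arange(*rng,step):
        k=m&(t>=b)&(t<b+step)
        if k.sum()>3: T.append(b+step/2);S.append(op(s[k]))
    return fit(np.array(T),np.array(S))
print("bed front",edge(bed&(x<-80),y,x,(-60,60),np.min),"y+",edge(bed,x,y,(-120,-40),np.max),"y-",edge(bed,x,y,(-120,-40),np.min))
print("plate +in",edge(pl&(y>5),x,y,(0,70),np.min),"-in",edge(pl&(y<-5),x,y,(20,70),np.max),"+out",edge(pl&(y>5)&(y<70),x,y,(0,80),np.max),"-out",edge(pl&(y>-70)&(y<-5),x,y,(10,80),np.min))
print("plate front",[ (x[pl&(y>b)&(y<b+5)].min().round(1)) for b in(35,42,48,53)])
bl=(hsv[...,2]<45)&(abs(y)<18)&(x>40)&(x<95)&(z>35)
print("black",x[bl].min(),np.percentile(x[bl],[2,10,50]),y[bl].mean(),z[bl].max())
b=(z>92)&(z<110)&(abs(y)<160)&(y<-40)&(abs(x)<90); print("ball",b.sum(),P[b].mean(0),x[b].mean(),y[b].mean())
b=(z>46)&(z<55)&(y<-35)&(y>-120)&(abs(x)<60); print("arm fit",fit(y[b],x[b]))
E
```

```text
bed front (np.float64(-0.33), np.float64(-128.69), np.int64(30)) y+ (np.float64(1.29), np.float64(75.17), np.int64(20)) y- (np.float64(2.28), np.float64(-68.97), np.int64(11))
plate +in (np.float64(-0.05), np.float64(19.88), np.int64(18)) -in (np.float64(0.49), np.float64(-19.72), np.int64(13)) +out (np.float64(0.01), np.float64(59.61), np.int64(20)) -out (np.float64(-0.03), np.float64(-59.5), np.int64(18))
plate front [np.float64(-30.3), np.float64(-21.2), np.float64(-20.5), np.float64(-20.6)]
black 59.941227518925665 [60.22156493 60.45571047 60.96144916] 2.6694580501772425 82.47030984330047
ball 103 [571.70909765  22.62370709 102.93352771] -28.909686837851297 -105.69390823688387
arm fit (np.float64(26.77), np.float64(21.52), np.int64(138))
```

>>> step_arm([
  {"offset": [-28.6, -14.1, 4.0], "rot": [0, 0, 0], "gripper": 5.2},
  {"offset": [-28.6, -14.1, 4.0], "rot": [0, 0, 0], "gripper": 5.2},
  {"offset": [-28.6, -14.1, 4.0], "rot": [0, 0, 0], "gripper": 5.2},
  {"offset": [-28.6, -14.1, 4.0], "rot": [0, 0, 0], "gripper": 5.2},
  {"offset": [-28.6, -14.1, 4.0], "rot": [0, 0, 0], "gripper": 5.2},
  {"offset": [-28.6, -14.1, 4.0], "rot": [0, 0, 0], "gripper": 5.2},
  {"offset": [-28.6, -14.1, 4.0], "rot": [0, 0, 0], "gripper": 5.2},
  {"offset": [-28.6, -14.1, 4.0], "rot": [0, 0, 0], "gripper": 5.2},
  {"offset": [-28.6, -14.1, 4.0], "rot": [0, 0, 0], "gripper": 5.2},
])

```text
time_s: 2.25
eef_pos: [459.4, -196.4, 291.0]
ee_rot: [-0.0, 0.606, 0.796, 0.0]
force: [0.7, -0.5, -0.1]
grip_width: 0.607
grip_force: 0.0
```

```bash
python3 - <<'E'
from h import *
s=sense(); c=cam("wrist"); save(c,"w2.png",s=1.5); print(s["eef_pos"],s["ee_rot"])
v,u=np.mgrid[0:384,0:512]; P=bydepth(c,np.c_[u.ravel(),v.ravel()]).reshape(384,512,3); x,y,z=np.moveaxis(P,2,0)
m=(np.hypot(x-460,y+199)<45)&(c["depth"]>0)
for lo,hi in((105,116),(40,100),(3,10)):
    k=m&(z>lo)&(z<hi); q=P[k]; print(lo,k.sum(),q.mean(0).round(1),cv2.minEnclosingCircle(q[:,:2].astype(np.float32)))
E
```

```text
[ 459.35293648 -196.44453941  290.99563858] [-1.89523510e-04  6.05775076e-01  7.95635892e-01  2.22534524e-04]
105 1038 [ 460.5 -197.4  110.7] ((460.74139404296875, -198.21766662597656), 17.989179611206055)
40 349 [ 457.  -184.3   73. ] ((459.468505859375, -192.97805786132812), 16.970653533935547)
3 607 [ 457.8 -187.9    6.4] ((458.8536682128906, -191.57781982421875), 32.941871643066406)
```

>>> step_arm([
  {"offset": [-0.2, 0.1, 5], "rot": [0, 0, 0], "gripper": 5.2},
  {"offset": [-0.2, 0.1, 9], "rot": [0, 0, 0], "gripper": 5.2},
  {"offset": [-0.2, 0.1, 12], "rot": [0, 0, 0], "gripper": 5.2},
  {"offset": [-0.2, 0.1, 14.4], "rot": [0, 0, 0], "gripper": 5.2},
  {"offset": [-0.2, 0.1, 14.4], "rot": [0, 0, 0], "gripper": 5.2},
  {"offset": [-0.2, 0.1, 14.4], "rot": [0, 0, 0], "gripper": 5.2},
  {"offset": [-0.2, 0.1, 14.4], "rot": [0, 0, 0], "gripper": 3.0},
  {"offset": [-0.2, 0.1, 14.4], "rot": [0, 0, 0], "gripper": 3.0},
  {"offset": [-0.2, 0.1, 14.4], "rot": [0, 0, 0], "gripper": 3.0},
  {"offset": [-0.2, 0.1, 14.4], "rot": [0, 0, 0], "gripper": 3.0},
  {"offset": [-0.2, 0.1, 14.4], "rot": [0, 0, 0], "gripper": 3.0},
  {"offset": [-0.2, 0.1, 14.4], "rot": [0, 0, 0], "gripper": 3.0},
], squeeze=50)

```text
time_s: 3.5
eef_pos: [461.4, -199.8, 148.6]
ee_rot: [0.001, 0.606, 0.795, 0.0]
force: [-1.0, 1.4, 7.7]
grip_width: 0.408
grip_force: 49.4
```

>>> step_arm([
  {"offset": [0, 0, -4], "rot": [0, 0, 0], "gripper": 3.0},
  {"offset": [0, 0, -9], "rot": [0, 0, 0], "gripper": 3.0},
  {"offset": [0, 0, -14], "rot": [0, 0, 0], "gripper": 3.0},
  {"offset": [4, 1.5, -14], "rot": [0, 0, 0], "gripper": 3.0},
  {"offset": [8, 3.0, -14], "rot": [0, 0, 0], "gripper": 3.0},
  {"offset": [12, 4.5, -14], "rot": [0, 0, 0], "gripper": 3.0},
  {"offset": [16, 6, -14], "rot": [0, 0, 0], "gripper": 3.0},
  {"offset": [20, 7.5, -14], "rot": [0, 0, 0], "gripper": 3.0},
  {"offset": [24, 9, -14], "rot": [0, 0, 0], "gripper": 3.0},
  {"offset": [27, 10.1, -14], "rot": [0, 0, 0], "gripper": 3.0},
  {"offset": [29.1, 10.9, -14], "rot": [0, 0, 0], "gripper": 3.0},
  {"offset": [29.1, 10.9, -14], "rot": [0, 0, 0], "gripper": 3.0},
])

```text
time_s: 4.7
eef_pos: [488.3, 112.2, 287.3]
ee_rot: [-0.0, 0.605, 0.796, 0.0]
force: [0.2, -1.1, -3.1]
grip_width: 0.407
grip_force: 51.7
```

```bash
python3 - <<'E'
from h import *
s=sense(); c=cam("wrist"); save(c,"w3.png",s=1.5); p=s["eef_pos"]; print(p,s["ee_rot"],s["force"],s["grip_force"])
def go(c,n):
    v,u=np.mgrid[0:384,0:512]; P=bydepth(c,np.c_[u.ravel(),v.ravel()]).reshape(384,512,3); x,y,z=np.moveaxis(P,2,0)
    m=(np.hypot(x-p[0],y-p[1])<42)&(c["depth"]>0)&(z>100)&(z<270)
    for lo,hi in((p[2]-42,p[2]-30),(p[2]-130,p[2]-80),(p[2]-152,p[2]-137)):
        k=m&(z>lo)&(z<hi); q=P[k]
        if k.sum()>5: print(n,lo.round(),k.sum(),q.mean(0).round(1),q[:,2].min(),cv2.minEnclosingCircle(q[:,:2].astype(np.float32)))
    m2=m&(z>p[2]-70)&(z<p[2]-20); print(np.histogram(z[m],bins=12))
go(c,"w")
c=cam("side"); save(c,"s3.png",(150,100,350,250),4);go(c,"side")
E
```

```text
[488.33939783 112.21631158 287.27346958] [-3.09894652e-05  6.04853317e-01  7.96336816e-01  3.73897305e-04] [ 0.21390331 -1.05161728 -3.09243005] 51.71031832695007
w 245.0 5163 [487.5 116.  249.8] 245.2741750900954 ((486.9497375488281, 118.79707336425781), 35.9801025390625)
w 157.0 1139 [483.7 127.8 185.4] 157.324424690885 ((486.39459228515625, 118.95836639404297), 17.197490692138672)
w 135.0 1600 [484.2 125.  145. ] 139.1254847425963 ((487.51708984375, 113.98102569580078), 28.806964874267578)
(array([1594,  168,  186,  222,  262,  319,  376,  695, 1151, 1496, 4831,
       2311]), array([139.12548474, 150.0314809 , 160.93747707, 171.84347323,
       182.74946939, 193.65546555, 204.56146171, 215.46745787,
       226.37345403, 237.2794502 , 248.18544636, 259.09144252,
       269.99743868]))
side 245.0 93 [488.7 104.8 249.7] 245.30987482969203 ((488.11724853515625, 106.02247619628906), 31.506847381591797)
side 157.0 186 [484.2  97.6 182.6] 157.4054523153485 ((485.91302490234375, 105.51261138916016), 17.792510986328125)
side 135.0 108 [484.8  98.  143.7] 137.69439288551223 ((486.56378173828125, 108.51679229736328), 30.119001388549805)
(array([101,  38,  37,  43,  41,  41,  38,  63,  73,  82,  75,  66]), array([137.69439289, 148.71762172, 159.74085055, 170.76407939,
       181.78730822, 192.81053705, 203.83376589, 214.85699472,
       225.88022355, 236.90345239, 247.92668122, 258.94991006,
       269.97313889]))
```

View pics/s3.png

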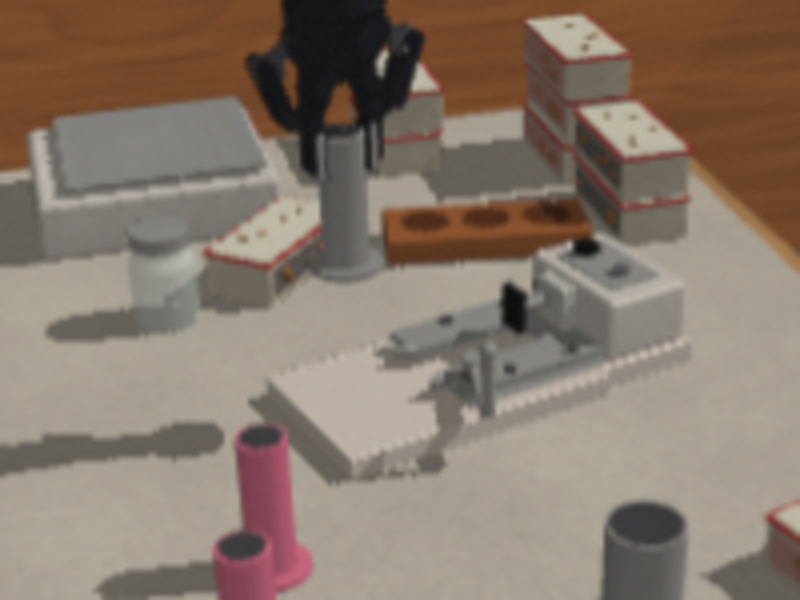

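View pics/w3.png

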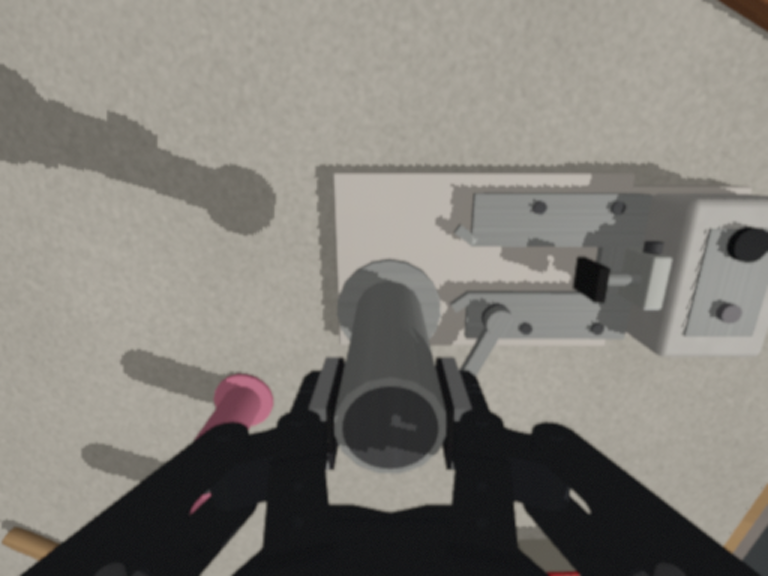

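The side crop shows the barrel held upright with its flange at about (350,262). The wrist view shows the flange at (388,305), a little left of the slot's centre line. I lower it to the apron with a 5 mm shift.

>>> step_arm([
  {"offset": [-0.5, 0.1, 4], "rot": [0, 0, 0], "gripper": 3.0},
  {"offset": [-0.5, 0.1, 8], "rot": [0, 0, 0], "gripper": 3.0},
  {"offset": [-0.5, 0.1, 10.5], "rot": [0, 0, 0], "gripper": 3.0},
  {"offset": [-0.5, 0.1, 11.3], "rot": [0, 0, 0], "gripper": 3.0},
  {"offset": [-0.5, 0.1, 11.6], "rot": [0, 0, 0], "gripper": 3.0},
  {"offset": [-0.5, 0.1, 11.7], "rot": [0, 0, 0], "gripper": 3.0},
  {"offset": [-0.5, 0.1, 11.7], "rot": [0, 0, 0], "gripper": 3.0},
  {"offset": [-0.5, 0.1, 11.7], "rot": [0, 0, 0], "gripper": 3.0},
])

```text
time_s: 5.6
eef_pos: [491.4, 105.3, 170.9]
ee_rot: [0.001, 0.606, 0.795, 0.001]
force: [-0.1, -0.8, -3.8]
grip_width: 0.408
grip_force: 51.5
```

>>> step_arm([
  {"offset": [0, 0, 0.1], "rot": [0, 0, 0], "gripper": 3.0},
  {"offset": [0, 0, 0.2], "rot": [0, 0, 0], "gripper": 3.0},
  {"offset": [0, 0, 0.2], "rot": [0, 0, 0], "gripper": 3.0},
])

```text
time_s: 5.9
eef_pos: [491.2, 105.4, 168.7]
ee_rot: [0.0, 0.606, 0.795, 0.0]
force: [-2.2, -0.0, 4.1]
grip_width: 0.408
grip_force: 52.5
```

Contact with the bed. I let go so it stands by itself, then measure it.

>>> step_arm([
  {"offset": [0, 0, 0], "rot": [0, 0, 0], "gripper": 5.2},
  {"offset": [0, 0, 0], "rot": [0, 0, 0], "gripper": 5.2},
  {"offset": [0, 0, 0], "rot": [0, 0, 0], "gripper": 5.2},
  {"offset": [0, 0, 0], "rot": [0, 0, 0], "gripper": 5.2},
  {"offset": [0, 0, 0], "rot": [0, 0, 0], "gripper": 5.2},
])

```text
time_s: 6.4
eef_pos: [491.1, 105.3, 167.9]
ee_rot: [0.0, 0.606, 0.795, 0.0]
force: [0.4, 0.1, -0.4]
grip_width: 0.608
grip_force: 0.0
```

```bash
cat > m.py <<'E'
from h import *
from scipy.optimize import least_squares
a=np.radians(15.25); X=np.array([np.cos(a),np.sin(a)]); Y=np.array([-X[1],X[0]]); o=np.array([571.6,132.2])
def press(P): q=P[...,:2]-o; return q@X,q@Y,P[...,2]
def barrel(gx,gy,n="wrist"):
    "axis of the 36 mm tube in press frame from depth points of its outside"
    c=cam(n); v,u=np.mgrid[0:384,0:512]; P=bydepth(c,np.c_[u.ravel(),v.ravel()]).reshape(384,512,3); x,y,z=press(P)
    hsv=cv2.cvtColor(c["color"],cv2.COLOR_RGB2HSV)
    m=(np.hypot(x-gx,y-gy)<30)&(c["depth"]>0)&(z>45)&(z<122)&(hsv[...,2]>50)
    f=lambda t,k:np.hypot(x[k]-t[0]-t[2]*(z[k]-75),y[k]-t[1]-t[3]*(z[k]-75))-18
    r=least_squares(lambda t:f(t,m),[gx,gy,0,0],loss="soft_l1",f_scale=1.); 
    k=m.copy(); k[m]=abs(f(r.x,m))<2.5
    r=least_squares(lambda t:f(t,k),r.x,loss="soft_l1",f_scale=1.)
    fl=(np.hypot(x-gx,y-gy)<38)&(z>23)&(z<31)&(c["depth"]>0)&(np.hypot(x-gx,y-gy)>19)
    print(n,m.sum(),k.sum(),"axis x,y@75, slopes",r.x.round(3),"rms",np.std(f(r.x,k)).round(2),"z max",z[m].max().round(1))
    return c,P
E
python3 - <<'E'
from m import *
s=sense(); print(s["eef_pos"],s["ee_rot"],s["force"],s["grip_width"]); print("tcp press",press(np.array(s["eef_pos"])))
c,P=barrel(-85,0); barrel(-85,0,"side"); save(c,"w4.png",s=1.5)
x,y,z=press(P)
pl=(z>33.5)&(z<39.5)&(c["depth"]>0); 
for b in range(0,60,12):
    k=pl&(x>b)&(x<b+12)
    try: print(b, y[k&(y>5)].min().round(1), y[k&(y<-5)].max().round(1))
    except Exception as e: print(b,"-")
E
```

```text
[491.05120793 105.31690286 167.8964561 ] [2.39414822e-05 6.06138656e-01 7.95358993e-01 1.85084448e-05] [ 0.42578242  0.08004435 -0.41820764] 0.6082991694700831
tcp press (np.float64(-84.78354722378619), np.float64(-4.749624746872451), array(167.8964561))
wrist 2824 2585 axis x,y@75, slopes [-8.5058e+01 -3.5550e+00  0.0000e+00  2.0000e-03] rms 0.24 z max 122.0
side 262 222 axis x,y@75, slopes [-8.5702e+01 -3.9330e+00  8.0000e-03 -6.0000e-03] rms 1.17 z max 121.9
0 19.5 -18.9
12 19.7 -18.9
24 19.8 -18.6
36 19.7 -18.7
48 19.8 -18.5
```

>>> step_arm([
  {"offset": [0.1, 0, 0], "rot": [0, 0, 0], "gripper": 5.2},
  {"offset": [0.1, 0, 0], "rot": [0, 0, 0], "gripper": 3.0},
  {"offset": [0.1, 0, 0], "rot": [0, 0, 0], "gripper": 3.0},
  {"offset": [0.1, 0, 0], "rot": [0, 0, 0], "gripper": 3.0},
  {"offset": [0.1, 0, 0], "rot": [0, 0, 0], "gripper": 3.0},
  {"offset": [0.1, 0, 0], "rot": [0, 0, 0], "gripper": 3.0},
  {"offset": [0.1, 0, -0.1], "rot": [0, 0, 0], "gripper": 3.0},
  {"offset": [0.3, 0.5, -0.1], "rot": [0, 0, 0], "gripper": 3.0},
  {"offset": [0.5, 1.5, -0.1], "rot": [0, 0, 0], "gripper": 3.0},
  {"offset": [0.5, 2.5, -0.1], "rot": [0, 0, 0], "gripper": 3.0},
  {"offset": [0.5, 3.0, -0.1], "rot": [0, 0, 0], "gripper": 3.0},
  {"offset": [0.5, 3.0, -0.1], "rot": [0, 0, 0], "gripper": 3.0},
])

```text
time_s: 7.7
eef_pos: [519.2, 118.3, 168.6]
ee_rot: [-0.0, 0.606, 0.795, -0.0]
force: [-0.3, -0.1, -3.2]
grip_width: 0.405
grip_force: 50.2
```

```bash
cat > chk.py <<'E'
from m import *
import sys
s=sense(); print(s["time_s"],s["eef_pos"],s["ee_rot"],s["force"],s["grip_force"]); t=press(np.array(s["eef_pos"])); print("tcp press",t)
c,P=barrel(float(sys.argv[1]),0); save(c,sys.argv[2],s=1.5)
x,y,z=press(P)
pl=(z>33.5)&(z<39.5)&(c["depth"]>0); 
for b in range(0,70,12):
    k=pl&(x>b)&(x<b+12)
    try: print(b, y[k&(y>5)].min().round(1), y[k&(y<-5)].max().round(1))
    except Exception as e: print(b,"-")
hsv=cv2.cvtColor(c["color"],cv2.COLOR_RGB2HSV); bl=(hsv[...,2]<45)&(abs(y)<14)&(x>48)&(x<80)&(z>42)&(z<84)&(c["depth"]>0)
if bl.sum(): print("pad x",np.percentile(x[bl],[2,10,50]))
k=(abs(x-float(sys.argv[1]))<15)&(z>22)&(z<31)&(abs(y)<36)&(y>16); print("flange z",np.median(z[k]) if k.sum() else None)
E
python3 chk.py -55 w5.png
```

```text
7.7 [519.19755696 118.33499313 168.55429672] [-1.90447760e-05  6.06057084e-01  7.95421153e-01 -1.38218778e-05] [-0.3061184  -0.12735487 -3.18097837] 50.24624526500702
tcp press (np.float64(-54.20414237765125), np.float64(0.4066953619306043), array(168.55429672))
wrist 3020 2613 axis x,y@75, slopes [-5.4183e+01  4.9200e-01  2.0000e-03  2.0000e-03] rms 0.26 z max 122.0
0 19.9 -18.9
12 19.6 -18.7
24 19.8 -18.8
36 19.6 -18.8
48 19.9 -18.7
60 19.9 -18.8
pad x [60.07282262 60.43206704 61.08707009]
flange z 26.77674415003554
```

>>> step_arm([
  {"offset": [0, 0.5, 0], "rot": [0, 0, 0], "gripper": 3.0},
  {"offset": [0, 1.0, 0], "rot": [0, 0, 0], "gripper": 3.0},
  {"offset": [0, 1.5, 0], "rot": [0, 0, 0], "gripper": 3.0},
  {"offset": [0, 2.0, 0], "rot": [0, 0, 0], "gripper": 3.0},
  {"offset": [0, 2.5, 0], "rot": [0, 0, 0], "gripper": 3.0},
  {"offset": [0, 3.0, 0], "rot": [0, 0, 0], "gripper": 3.0},
  {"offset": [0, 3.5, 0], "rot": [0, 0, 0], "gripper": 3.0},
  {"offset": [0, 4.0, 0], "rot": [0, 0, 0], "gripper": 3.0},
  {"offset": [0, 4.5, 0], "rot": [0, 0, 0], "gripper": 3.0},
  {"offset": [0, 5.0, 0], "rot": [0, 0, 0], "gripper": 3.0},
  {"offset": [0, 5.0, 0], "rot": [0, 0, 0], "gripper": 3.0},
])

```text
time_s: 8.85
eef_pos: [567.3, 131.4, 168.8]
ee_rot: [0.0, 0.606, 0.795, 0.0]
force: [-0.1, 0.2, -3.4]
grip_width: 0.407
grip_force: 50.4
```

```bash
python3 chk.py -4 w6.png
```

```text
8.85 [567.34466587 131.44909062 168.84486655] [1.21775286e-04 6.06151161e-01 7.95349443e-01 1.35306280e-04] [-0.07408558  0.17612324 -3.44157023] 50.3535532951355
tcp press (np.float64(-4.303005036433912), np.float64(0.3948178537999775), array(168.84486655))
wrist 3003 2595 axis x,y@75, slopes [-4.241e+00  4.810e-01  3.000e-03  2.000e-03] rms 0.25 z max 122.0
0 -
12 6.1 -19.0
24 19.4 -18.7
36 19.4 -18.7
48 19.6 -18.6
60 19.4 -18.5
pad x [60.4467539  60.64025163 61.22010601]
flange z 28.80769002031724
```

>>> step_arm([
  {"offset": [0, 0.5, 0], "rot": [0, 0, 0], "gripper": 3.0},
  {"offset": [0, 1.0, 0], "rot": [0, 0, 0], "gripper": 3.0},
  {"offset": [0, 1.5, 0], "rot": [0, 0, 0], "gripper": 3.0},
  {"offset": [0, 2.0, 0], "rot": [0, 0, 0], "gripper": 3.0},
  {"offset": [0, 2.5, 0], "rot": [0, 0, 0], "gripper": 3.0},
  {"offset": [0, 3.0, 0], "rot": [0, 0, 0], "gripper": 3.0},
  {"offset": [0, 3.4, 0], "rot": [0, 0, 0], "gripper": 3.0},
  {"offset": [0, 3.8, 0], "rot": [0, 0, 0], "gripper": 3.0},
  {"offset": [0, 4.1, 0], "rot": [0, 0, 0], "gripper": 3.0},
  {"offset": [0, 4.3, 0], "rot": [0, 0, 0], "gripper": 3.0},
  {"offset": [0, 4.3, 0], "rot": [0, 0, 0], "gripper": 3.0},
])

```text
time_s: 10.0
eef_pos: [608.4, 142.8, 168.8]
ee_rot: [0.0, 0.606, 0.795, -0.0]
force: [0.1, 0.2, -3.0]
grip_width: 0.407
grip_force: 50.4
```

>>> step_arm([
  {"offset": [0, 0.1, 0], "rot": [0, 0, 0], "gripper": 3.0},
  {"offset": [0, 0.2, 0], "rot": [0, 0, 0], "gripper": 3.0},
  {"offset": [0, 0.3, 0], "rot": [0, 0, 0], "gripper": 3.0},
  {"offset": [0, 0.4, 0], "rot": [0, 0, 0], "gripper": 3.0},
  {"offset": [0, 0.4, 0], "rot": [0, 0, 0], "gripper": 3.0},
])

```text
time_s: 10.5
eef_pos: [612.2, 143.8, 168.9]
ee_rot: [0.0, 0.606, 0.795, 0.0]
force: [1.3, 0.5, -2.8]
grip_width: 0.407
grip_force: 50.4
```

>>> step_arm([
  {"offset": [0, 0.05, 0], "rot": [0, 0, 0], "gripper": 3.0},
  {"offset": [0, 0.1, 0], "rot": [0, 0, 0], "gripper": 3.0},
  {"offset": [0, 0.1, 0], "rot": [0, 0, 0], "gripper": 3.0},
])

```text
time_s: 10.8
eef_pos: [613.0, 144.1, 168.9]
ee_rot: [-0.0, 0.606, 0.795, -0.0]
force: [-1.4, 0.0, -2.2]
grip_width: 0.409
grip_force: 50.4
```

>>> step_arm([
  {"offset": [0, 0.05, 0], "rot": [0, 0, 0], "gripper": 3.0},
  {"offset": [0, 0.05, 0], "rot": [0, 0, 0], "gripper": 3.0},
])

```text
time_s: 11.0
eef_pos: [613.4, 144.1, 168.9]
ee_rot: [-0.0, 0.606, 0.795, -0.0]
force: [-3.4, -0.4, -2.8]
grip_width: 0.408
grip_force: 50.4
```

>>> step_arm([
  {"offset": [0, 0.05, 0], "rot": [0, 0, 0], "gripper": 3.0},
  {"offset": [0, 0.05, 0], "rot": [0, 0, 0], "gripper": 3.0},
])

```text
time_s: 11.2
eef_pos: [613.8, 144.2, 168.8]
ee_rot: [-0.0, 0.606, 0.795, -0.0]
force: [-5.3, -2.2, -0.1]
grip_width: 0.409
grip_force: 50.6
```

>>> step_arm([
  {"offset": [0, 0.05, 0], "rot": [0, 0, 0], "gripper": 3.0},
  {"offset": [0, 0.05, 0], "rot": [0, 0, 0], "gripper": 3.0},
])

```text
time_s: 11.4
eef_pos: [614.1, 144.3, 168.8]
ee_rot: [-0.001, 0.606, 0.795, -0.001]
force: [-6.5, -1.3, 1.0]
grip_width: 0.409
grip_force: 50.7
```

>>> step_arm([
  {"offset": [0, 0.04, 0], "rot": [0, 0, 0], "gripper": 3.0},
  {"offset": [0, 0.04, 0], "rot": [0, 0, 0], "gripper": 3.0},
  {"offset": [0, 0.04, 0], "rot": [0, 0, 0], "gripper": 3.0},
  {"offset": [0, 0.04, 0], "rot": [0, 0, 0], "gripper": 3.0},
  {"offset": [0, 0.04, 0], "rot": [0, 0, 0], "gripper": 3.0},
])

```text
time_s: 11.9
eef_pos: [614.4, 144.4, 168.9]
ee_rot: [-0.001, 0.606, 0.795, -0.001]
force: [-7.3, -2.7, 1.2]
grip_width: 0.408
grip_force: 50.8
```

```bash
python3 chk.py 44 w7.png
```

```text
11.9 [614.36540182 144.43247494 168.85416725] [-7.18887288e-04  6.06086599e-01  7.95397859e-01 -8.74070764e-04] [-7.3397289  -2.70685815  1.19855342] 50.78527092933655
tcp press (np.float64(44.47704031224512), np.float64(0.5531011801677596), array(168.85416725))
wrist 3110 2630 axis x,y@75, slopes [4.4242e+01 6.3800e-01 5.0000e-03 2.0000e-03] rms 0.26 z max 122.0
0 19.4 -18.6
12 19.5 -18.8
24 -
36 -
48 -
60 -
pad x [61.99272082 62.1136958  65.13246424]
flange z 27.997189388876137
```

>>> step_arm([
  {"offset": [0, 0.03, 0], "rot": [0, 0, 0], "gripper": 3.0},
  {"offset": [0, 0.03, 0], "rot": [0, 0, 0], "gripper": 3.0},
  {"offset": [0, 0.03, 0], "rot": [0, 0, 0], "gripper": 3.0},
  {"offset": [0, 0.03, 0], "rot": [0, 0, 0], "gripper": 3.0},
  {"offset": [0, 0.03, 0], "rot": [0, 0, 0], "gripper": 3.0},
  {"offset": [0, 0.03, 0], "rot": [0, 0, 0], "gripper": 3.0},
])

```text
time_s: 12.55
eef_pos: [614.6, 144.5, 168.9]
ee_rot: [-0.001, 0.606, 0.795, -0.001]
force: [-8.3, -1.9, 1.3]
grip_width: 0.408
grip_force: 50.8
```

>>> step_arm([
  {"offset": [0, 0, 0.05], "rot": [0, 0, 0], "gripper": 3.0},
  {"offset": [0, 0, 0.08], "rot": [0, 0, 0], "gripper": 3.0},
  {"offset": [0, 0, 0.08], "rot": [0, 0, 0], "gripper": 5.2},
  {"offset": [0, 0, 0.08], "rot": [0, 0, 0], "gripper": 5.2},
  {"offset": [0, 0, 0.08], "rot": [0, 0, 0], "gripper": 5.2},
  {"offset": [0, 0, 0.08], "rot": [0, 0, 0], "gripper": 5.2},
  {"offset": [0, 0, 0.08], "rot": [0, 0, 0], "gripper": 5.2},
])

```text
time_s: 13.25
eef_pos: [615.4, 144.7, 168.2]
ee_rot: [0.0, 0.606, 0.795, 0.0]
force: [0.2, 0.3, 0.4]
grip_width: 0.609
grip_force: 0.0
```

```bash
python3 chk.py 44 w8.png
```

```text
13.25 [615.40100433 144.65496753 168.20180962] [2.04604960e-04 6.06180428e-01 7.95327105e-01 2.07792013e-04] [0.15280046 0.33293641 0.37004747] 0.0
tcp press (np.float64(45.53469898236678), np.float64(0.49536342630416585), array(168.20180962))
wrist 2943 2637 axis x,y@75, slopes [ 4.2281e+01  6.2700e-01 -1.0000e-03  2.0000e-03] rms 0.27 z max 122.0
0 19.6 -18.8
12 19.8 -19.0
24 -
36 -
48 -
60 19.7 -38.0
pad x [60.76520816 60.91853159 64.21710325]
flange z 27.458332259876613
```

Barrel stands upright at press x of about 42.3, touching the pad. Next I rise clear and go above the keeper pin, turning the jaws to its tangent.

>>> step_arm([
  {"offset": [0, 0, -3], "rot": [0, 0, 0], "gripper": 5.2},
  {"offset": [0, 0, -7], "rot": [0, 0, 0], "gripper": 5.2},
  {"offset": [0, 0, -9], "rot": [0, 0, 0], "gripper": 5.2},
  {"offset": [-10.6, -7.4, -9], "rot": [0, 0, -125], "gripper": 5.0},
  {"offset": [-10.6, -7.4, -9], "rot": [0, 0, -125], "gripper": 5.0},
  {"offset": [-10.6, -7.4, -9], "rot": [0, 0, -125], "gripper": 5.0},
  {"offset": [-10.6, -7.4, -9], "rot": [0, 0, -125], "gripper": 5.0},
  {"offset": [-10.6, -7.4, -9], "rot": [0, 0, -125], "gripper": 5.0},
  {"offset": [-10.6, -7.4, -9], "rot": [0, 0, -125], "gripper": 5.0},
  {"offset": [-10.6, -7.4, -9], "rot": [0, 0, -125], "gripper": 5.0},
  {"offset": [-10.6, -7.4, -9], "rot": [0, 0, -125], "gripper": 5.0},
  {"offset": [-10.6, -7.4, -9], "rot": [0, 0, -125], "gripper": 5.0},
])

```text
time_s: 14.5
eef_pos: [572.0, 22.8, 258.2]
ee_rot: [0.0, -0.02, 1.0, -0.0]
force: [-0.3, -0.4, -0.2]
grip_width: 0.588
grip_force: 0.0
```

```bash
cat > pin.py <<'E'
from m import *
import sys
s=sense(); q=np.array(s["ee_rot"]); Rt=R.from_quat(q[[1,2,3,0]]).as_matrix(); t=press(np.array(s["eef_pos"]))
print(s["time_s"],"tcp press",np.round(t,1),"yaw press",np.degrees(np.arctan2(Rt[1,1],Rt[0,1])).round(1)-15.25,s["joints"].round(2),s["force"].round(1),s["grip_force"])
for n in("wrist","side"):
    c=cam(n); v,u=np.mgrid[0:384,0:512]; P=bydepth(c,np.c_[u.ravel(),v.ravel()]).reshape(384,512,3); x,y,z=press(P)
    d=np.hypot(x-4,y+40); b=(c["depth"]>0)&(z>60)&(z<108)&(abs(d-75)<14)&(np.hypot(x-44,y)>30)
    if b.sum()>8:
        f=lambda p:np.where(z[b]>93,np.sqrt((x[b]-p[0])**2+(y[b]-p[1])**2+(z[b]-99)**2)-7,np.hypot(x[b]-p[0],y[b]-p[1])-5)
        r=least_squares(f,[np.median(x[b]),np.median(y[b])],loss="soft_l1",f_scale=1); px,py=r.x
        print(n,b.sum(),"pin press",r.x.round(1),"r",np.hypot(px-4,py+40).round(1),"theta",np.arctan2(py+40,4-px).round(3),z[b].max().round(1))
    if len(sys.argv)>1: save(c,n+sys.argv[1],s=1.5)
E
python3 pin.py 9.png
```

```text
14.5 tcp press [ -28.4 -105.6  258.2] yaw press 77.05 [-0.16  0.45  1.42  0.    1.27 -1.78] [-0.3 -0.4 -0.2] 0.0
wrist 297 pin press [ -27.7 -107.6] r 74.7 theta -1.133 107.7
side 61 pin press [ -28.7 -108.7] r 76.1 theta -1.126 104.1
```

>>> step_arm([
  {"offset": [-0.1, -0.2, 2], "rot": [0, 0, -43], "gripper": 5.0},
  {"offset": [-0.1, -0.2, 4], "rot": [0, 0, -43], "gripper": 5.0},
  {"offset": [-0.1, -0.2, 6], "rot": [0, 0, -43], "gripper": 5.0},
  {"offset": [-0.1, -0.2, 7], "rot": [0, 0, -43], "gripper": 5.0},
  {"offset": [-0.1, -0.2, 8], "rot": [0, 0, -43], "gripper": 5.0},
  {"offset": [-0.1, -0.2, 9.5], "rot": [0, 0, -43], "gripper": 5.0},
  {"offset": [-0.1, -0.2, 11.3], "rot": [0, 0, -43], "gripper": 5.0},
  {"offset": [-0.1, -0.2, 11.3], "rot": [0, 0, -43], "gripper": 5.0},
], squeeze=20)

```text
time_s: 15.4
eef_pos: [572.2, 21.0, 143.2]
ee_rot: [-0.002, -0.381, 0.925, 0.001]
force: [-0.3, 0.3, 0.5]
grip_width: 0.59
grip_force: 0.0
```

```bash
python3 - <<'E'
from m import *
s=sense(); q=np.array(s["ee_rot"]); Rt=R.from_quat(q[[1,2,3,0]]).as_matrix(); print(np.round(press(np.array(s["eef_pos"])),1),"yaw",np.degrees(np.arctan2(Rt[1,1],Rt[0,1]))-15.25,s["joints"].round(2))
c=cam("wrist"); save(c,"w10.png",s=1.5)
E
```

```text
[ -28.7 -107.5  143.2] yaw 119.51344894989947 [-0.17  0.59  1.53 -0.    1.02 -2.52]
```

View pics/w10.png

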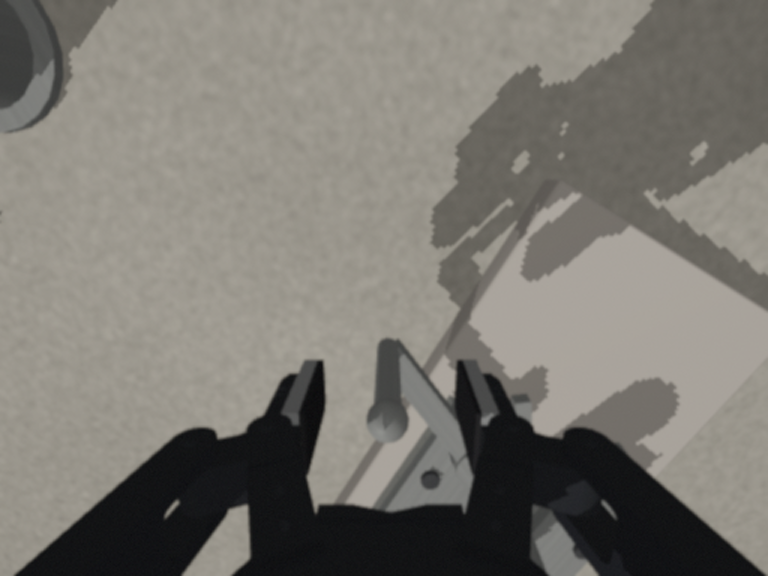

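The pin's ball at (385,420) stands centred between the pads, so I close on it gently.

>>> step_arm([
  {"offset": [0, 0, 0], "rot": [0, 0, 0], "gripper": 0.5},
  {"offset": [0, 0, 0], "rot": [0, 0, 0], "gripper": 0.5},
  {"offset": [0, 0, 0], "rot": [0, 0, 0], "gripper": 0.5},
  {"offset": [0, 0, 0], "rot": [0, 0, 0], "gripper": 0.5},
  {"offset": [0, 0, 0], "rot": [0, 0, 0], "gripper": 0.5},
  {"offset": [0, 0, 0], "rot": [0, 0, 0], "gripper": 0.5},
  {"offset": [0, 0, 0], "rot": [0, 0, 0], "gripper": 0.5},
])

```text
time_s: 16.15
eef_pos: [573.4, 20.9, 145.9]
ee_rot: [0.001, -0.382, 0.924, -0.0]
force: [-0.2, 0.7, 6.1]
grip_width: 0.145
grip_force: 19.5
```

```bash
cat > arc.py <<'E'
from m import *
import sys
# rows along the pin's arc from TCP as it stands; theta list, yaw=min(120,90-theta)
th0,th1,n=map(float,sys.argv[1:4])
s=sense(); q=np.array(s["ee_rot"]); Rt=R.from_quat(q[[1,2,3,0]]).as_matrix(); p=np.array(s["eef_pos"]); t=press(p)
yaw=np.degrees(np.arctan2(Rt[1,1],Rt[0,1]))-15.25; th=np.arctan2(t[1]+40,4-t[0])
print("tcp",np.round(t,1),"yaw",yaw.round(1),"theta",th.round(3),"r",np.hypot(t[0]-4,t[1]+40).round(1),s["force"].round(1),s["grip_force"],s["grip_width"],s["time_s"])
a=np.radians(yaw); ty=np.array([np.cos(a),np.sin(a)]); tx=np.array([-np.sin(a),np.cos(a)])
for h in np.linspace(th0,th1,int(n)+1)[1:]:
    d=np.array([4-75*np.cos(h),-40+75*np.sin(h)])-np.array(t[:2]); w=min(120,90-np.degrees(h))
    print([round(d@tx/10,2),round(d@ty/10,2),0],"rotz",round(-(w-yaw),1),"th",h.round(2))
E
python3 arc.py -1.13 -0.2 9
```

```text
tcp [ -27.5 -107.9  145.9] yaw 119.7 theta -1.136 r 74.9 [-0.2  0.7  6.1] 19.548393487930298 0.14451933239865045 16.15
[np.float64(0.45), np.float64(0.68), 0] rotz -0.3 th -1.03
[np.float64(0.79), np.float64(1.38), 0] rotz -0.3 th -0.92
[np.float64(1.06), np.float64(2.11), 0] rotz -0.3 th -0.82
[np.float64(1.25), np.float64(2.86), 0] rotz -0.3 th -0.72
[np.float64(1.36), np.float64(3.62), 0] rotz -0.3 th -0.61
[np.float64(1.39), np.float64(4.4), 0] rotz 0.5 th -0.51
[np.float64(1.35), np.float64(5.17), 0] rotz 6.4 th -0.41
[np.float64(1.22), np.float64(5.94), 0] rotz 12.3 th -0.3
[np.float64(1.02), np.float64(6.68), 0] rotz 18.3 th -0.2
```

>>> step_arm([
  {"offset": [0.45, 0.68, -0.1], "rot": [0, 0, 0], "gripper": 0.5},
  {"offset": [0.79, 1.38, -0.1], "rot": [0, 0, 0], "gripper": 0.5},
  {"offset": [1.06, 2.11, -0.1], "rot": [0, 0, 0], "gripper": 0.5},
  {"offset": [1.25, 2.86, -0.1], "rot": [0, 0, 0], "gripper": 0.5},
  {"offset": [1.36, 3.62, -0.1], "rot": [0, 0, 0], "gripper": 0.5},
  {"offset": [1.39, 4.4, -0.1], "rot": [0, 0, 0.5], "gripper": 0.5},
  {"offset": [1.35, 5.17, -0.1], "rot": [0, 0, 6.4], "gripper": 0.5},
  {"offset": [1.22, 5.94, -0.1], "rot": [0, 0, 12.3], "gripper": 0.5},
  {"offset": [1.02, 6.68, -0.1], "rot": [0, 0, 18.3], "gripper": 0.5},
  {"offset": [1.02, 6.68, -0.1], "rot": [0, 0, 18.3], "gripper": 0.5},
])

```text
time_s: 17.15
eef_pos: [517.7, 61.9, 146.0]
ee_rot: [-0.0, -0.231, 0.973, 0.0]
force: [-0.9, 2.2, 0.1]
grip_width: 0.14
grip_force: 19.7
```

```bash
python3 arc.py -0.2 0.85 11; python3 pin.py
```

```text
tcp [-70.4 -53.6 146. ] yaw 101.4 theta -0.181 r 75.7 [-0.9  2.2  0.1] 19.743366837501526 0.14013800730400855 17.15
[np.float64(-0.1), np.float64(0.57), 0] rotz 5.4 th -0.1
[np.float64(-0.2), np.float64(1.28), 0] rotz 10.9 th -0.01
[np.float64(-0.37), np.float64(1.98), 0] rotz 16.4 th 0.09
[np.float64(-0.61), np.float64(2.65), 0] rotz 21.8 th 0.18
[np.float64(-0.9), np.float64(3.3), 0] rotz 27.3 th 0.28
[np.float64(-1.26), np.float64(3.92), 0] rotz 32.8 th 0.37
[np.float64(-1.68), np.float64(4.5), 0] rotz 38.3 th 0.47
[np.float64(-2.15), np.float64(5.04), 0] rotz 43.7 th 0.56
[np.float64(-2.67), np.float64(5.54), 0] rotz 49.2 th 0.66
[np.float64(-3.23), np.float64(5.98), 0] rotz 54.7 th 0.75
[np.float64(-3.83), np.float64(6.36), 0] rotz 60.1 th 0.85
17.15 tcp press [-70.4 -53.6 146. ] yaw press 101.45 [-0.11  0.49  1.7   0.    0.96 -2.14] [-0.9  2.2  0.1] 19.743366837501526
wrist 2674 pin press [-78.1 -54.6] r 83.4 theta -0.176 108.0
side 121 pin press [-73.8 -62.6] r 81.1 theta -0.283 107.9
```

>>> step_arm([
  {"offset": [-0.1, 0.57, 0], "rot": [0, 0, 5.4], "gripper": 0.5},
  {"offset": [-0.2, 1.28, 0], "rot": [0, 0, 10.9], "gripper": 0.5},
  {"offset": [-0.37, 1.98, 0], "rot": [0, 0, 16.4], "gripper": 0.5},
  {"offset": [-0.61, 2.65, 0], "rot": [0, 0, 21.8], "gripper": 0.5},
  {"offset": [-0.9, 3.3, 0], "rot": [0, 0, 27.3], "gripper": 0.5},
  {"offset": [-1.26, 3.92, 0], "rot": [0, 0, 32.8], "gripper": 0.5},
  {"offset": [-1.68, 4.5, 0], "rot": [0, 0, 38.3], "gripper": 0.5},
  {"offset": [-2.15, 5.04, 0], "rot": [0, 0, 43.7], "gripper": 0.5},
  {"offset": [-2.67, 5.54, 0], "rot": [0, 0, 49.2], "gripper": 0.5},
  {"offset": [-3.23, 5.98, 0], "rot": [0, 0, 54.7], "gripper": 0.5},
  {"offset": [-3.83, 6.36, 0], "rot": [0, 0, 60.1], "gripper": 0.5},
  {"offset": [-3.83, 6.36, 0], "rot": [0, 0, 60.1], "gripper": 0.5},
])

```text
time_s: 18.45
eef_pos: [523.5, 136.0, 145.9]
ee_rot: [-0.002, 0.287, 0.958, 0.0]
force: [-6.0, 4.3, 5.7]
grip_width: 0.142
grip_force: 19.9
```

```bash
python3 arc.py 0.83 1.56 8
```

```text
tcp [-45.4  16.3 145.9] yaw 41.4 theta 0.85 r 74.9 [-6.   4.3  5.7] 19.947682321071625 0.14158710905504598 18.45
[np.float64(-0.01), np.float64(0.53), 0] rotz 4.1 th 0.92
[np.float64(-0.09), np.float64(1.21), 0] rotz 9.4 th 1.01
[np.float64(-0.23), np.float64(1.88), 0] rotz 14.6 th 1.1
[np.float64(-0.44), np.float64(2.54), 0] rotz 19.8 th 1.2
[np.float64(-0.7), np.float64(3.17), 0] rotz 25.0 th 1.29
[np.float64(-1.01), np.float64(3.77), 0] rotz 30.3 th 1.38
[np.float64(-1.39), np.float64(4.35), 0] rotz 35.5 th 1.47
[np.float64(-1.81), np.float64(4.89), 0] rotz 40.7 th 1.56
```

>>> step_arm([
  {"offset": [0, 0.53, 0], "rot": [0, 0, 4.1], "gripper": 0.5},
  {"offset": [-0.09, 1.21, 0], "rot": [0, 0, 9.4], "gripper": 0.5},
  {"offset": [-0.23, 1.88, 0], "rot": [0, 0, 14.6], "gripper": 0.5},
  {"offset": [-0.44, 2.54, 0], "rot": [0, 0, 19.8], "gripper": 0.5},
  {"offset": [-0.7, 3.17, 0], "rot": [0, 0, 25], "gripper": 0.5},
  {"offset": [-1.01, 3.77, 0], "rot": [0, 0, 30.3], "gripper": 0.5},
  {"offset": [-1.39, 4.35, 0], "rot": [0, 0, 35.5], "gripper": 0.5},
  {"offset": [-1.81, 4.89, 0], "rot": [0, 0, 40.7], "gripper": 0.5},
  {"offset": [-1.81, 4.89, 0], "rot": [0, 0, 40.7], "gripper": 0.5},
  {"offset": [-1.81, 4.89, 0], "rot": [0, 0, 40.7], "gripper": 0.5},
])

```text
time_s: 19.45
eef_pos: [566.3, 166.4, 146.0]
ee_rot: [-0.001, 0.601, 0.799, 0.001]
force: [0.1, 6.0, 1.2]
grip_width: 0.136
grip_force: 19.8
```

```bash
python3 arc.py 1.55 1.6 1
```

```text
tcp [  3.8  34.4 146. ] yaw 0.8 theta 1.569 r 74.4 [0.1 6.  1.2] 19.78549897670746 0.13629456822425004 19.45
[np.float64(0.05), np.float64(0.24), 0] rotz 2.5 th 1.6
```

Keeper at about 1.57. Open, rise, and check.

>>> step_arm([
  {"offset": [0, 0, 0], "rot": [0, 0, 0], "gripper": 3.5},
  {"offset": [0, 0, 0], "rot": [0, 0, 0], "gripper": 3.5},
  {"offset": [0, 0, 0], "rot": [0, 0, 0], "gripper": 3.5},
  {"offset": [0, 0, 0], "rot": [0, 0, 0], "gripper": 3.5},
  {"offset": [0, 0, -2], "rot": [0, 0, 0], "gripper": 3.5},
  {"offset": [0, 0, -5], "rot": [0, 0, 0], "gripper": 3.5},
  {"offset": [0, 0, -9], "rot": [0, 0, 0], "gripper": 3.5},
  {"offset": [0, 0, -13], "rot": [0, 0, 0], "gripper": 3.5},
  {"offset": [0, -4, -15], "rot": [0, 0, 0], "gripper": 3.5},
  {"offset": [0, -8, -15], "rot": [0, 0, 0], "gripper": 3.5},
  {"offset": [0, -8, -15], "rot": [0, 0, 0], "gripper": 3.5},
])

```text
time_s: 20.55
eef_pos: [485.8, 143.4, 296.2]
ee_rot: [-0.001, 0.602, 0.798, -0.001]
force: [-0.1, 0.4, -1.1]
grip_width: 0.41
grip_force: 0.0
```

```bash
python3 pin.py 11.png; python3 chk.py 42 w11.png|head -3; python3 - <<'E'
import cv2
i=cv2.imread("pics/wrist11.png"); j=cv2.imread("pics/side11.png")[300:480,450:750]
cv2.imwrite("pics/final.png",cv2.vconcat([i[60:400,:],cv2.resize(j,(432,259)) if 0 else cv2.copyMakeBorder(cv2.resize(j,(416,250)),0,0,0,352,cv2.BORDER_CONSTANT)]))
E
```

```text
20.55 tcp press [-79.8  33.3 296.2] yaw press 0.6500000000000004 [ 0.06  0.28  1.56 -0.    1.3  -0.22] [-0.1  0.4 -1.1] 0.0
wrist 284 pin press [ 4.5 34.9] r 74.9 theta 1.578 107.8
side 43 pin press [ 4.  33.5] r 73.5 theta 1.571 105.9
20.65 [489.23842957 143.71432773 296.59411428] [4.06812893e-04 6.02660469e-01 7.97997548e-01 3.27616033e-04] [0.69170895 0.08783389 0.40522502] 0.0
tcp press (np.float64(-76.43277151591312), np.float64(32.77254132959182), array(296.59411428))
wrist 1055 1040 axis x,y@75, slopes [ 4.2527e+01  5.6800e-01 -1.0000e-03  2.0000e-03] rms 0.36 z max 121.9
```

View pics/final.png

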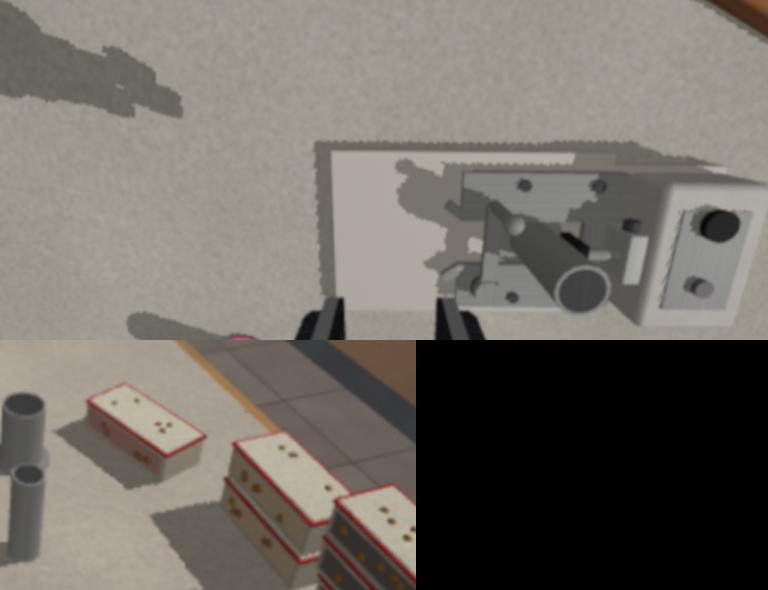

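The wrist view shows the barrel upright in the slot (rim at (582,290)) on the pad. The keeper arm lies across the slot in front of it (ball at (515,226), θ≈1.575), and the robot is clear.

```bash
python3 -c "
from rig import *
print(finish_job())"
```

```text
the job is handed in; nothing more can be done
None
```

The flanged barrel stands upright in the slot, released after being pressed home at about 8.5 N by the wrist reading, the keeper is shut at about 1.57 rad, and the job was handed in at about 21 s; no verdict came back.

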